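# Dial open the padlock on the reagent box

## Task

Open the dial padlock on the steel reagent box: turn its knob until the pointer clicks into the notch that faces the shackle, then pull the lock body back so that the shackle slides fully open, work the free shackle leg out of the staple and lift the lock off. Finish while holding the opened lock still in the gripper, dial up and well clear above the box (about 10 cm); do not put it down or let it go, and leave the bottle, the dropper bottle, the dish and the eraser where they are.

Things in the scene. Friction and masses are not known exactly. Their poses are not given: they have to be found in the camera images.
- lockbox: Grey steel box fixed to the worktop, 190 x 150 mm, flat top 55 mm up (front deck, rear lid). Origin: centre of its underside; x from the front edge (card holder, robot side) to the hinges, y left, z up. The padlock lies mid-deck in a saddle (see saddle). Fixed microscopes 0.36 m tall stand on both sides; between them world y = 0.13 to 0.42 m is free: cross above them, then come down.
- staple (a point): Centre of the opening of the staple, an upright flat steel eye fixed to the deck, 69 mm above the worktop. Plate 4 mm thick in x, opening 11 mm wide in y, from the deck up to 76.5 mm; eye 20 mm wide, top at 81.5 mm. The short shackle leg passes through it along x. It stands 1 mm in front of the locked body's +x face.
- lock_mid (a point): Middle of the loose padlock's steel body, 56 (x) x 50 (y) x 24 (z) mm, rounded edges, 0.3 to 0.5 kg in all; 69 mm above the worktop at the start. x points to the shackle side, y left, z up through the dial face; at the start they lie along the box's axes. Take the body across its 50 mm width; 19 mm of its sides stand free above the saddle's cheeks.
- knob_mid (a point): Centre of the dial's knob on its turning axis, half-way up: 3 mm behind the body's middle in lock x and 92 mm above the worktop. Knob: black, round, knurled, 26 mm diameter, from 84 to 100 mm above the worktop, on a black flange of 40 mm diameter whose top is at 84 mm.
- dial (a joint): Angle of the dial, rad, anticlockwise from above positive; turns without end. At 0 (or 6.28) the white pointer (nose on the flange, line on the knob) points along lock +x at the white index mark and the shackle: there the lock is free, anywhere else locked. 12 clicks a turn, every 0.524 rad, one at 0; left alone it falls into the nearest click. Takes up to about 0.05 N m. Starts at 0.9 to 5.4.
- shackle (a joint): How far the shackle has slid out of the body, m: 0 shut, 0.024 fully open (hard stop); 3 N of friction, stays where left. A U of 7 mm bar lying level, legs at lock y = +14 mm (short, free) and -14 mm (long, captive); shut, it stands 16 mm out of the +x face. Pull the body back along -x: the shackle comes along about 4 mm until its bow meets the staple, then stays while the body slides on.
- short_tip (a point): Free end of the short shackle leg; shut, it sits 8 mm inside the body; fully open, 16 mm in front of the body's face. Once open, it leaves the staple when the whole lock is moved forward again (+x) until the body's face is less than about 10 mm from the staple; the lock then lifts straight up.
- bottle: Bystander: small brown bottle, 38 mm diameter, 72 mm tall, behind the box. Origin at the centre of its underside.
- dropper: Bystander: dropper bottle, 33 mm diameter, 102 mm tall, behind the box. Origin at the centre of its underside.
- eraser: Bystander: eraser, 45 x 23 x 13 mm, lying on the right rear corner of the lid. Origin at the centre of its underside.
- dish: Bystander: closed glass dish, 65 mm diameter, 16 mm tall, in front of the box on the robot's side. Origin at the centre of its underside.
- saddle (a point): Centre of the saddle floor that the lock lies on, 57 mm above the worktop. Two low cheeks stand 26 to 30 mm either side of the lock's centre line, 66 mm long in x, tops at 62 mm; both ends are open. So the lock cannot twist, but slides along x and lifts freely.
There are look-alikes about, which are no part of the job. What is shaped like the part that bears lock_mid but green or red is not meant.

How it is judged:
By the outcome, as a careful person would: the job done as asked, in the order asked, and still so for the second after the job is handed in, while the arm keeps its last pose, push and grip.
It also fails if it takes over 64 s, if anything falls off the work surface, if the arm or the gripper's body presses on something with over 40 N, if the wrist force passes 120 N, or if a joint passes its speed limit or range.

## Robot

A 6-joint arm with a two-finger parallel gripper is mounted at the origin on a cart in front of the work surface, level with it; the furniture and walls round the work are solid. World frame = base frame: x ahead of the robot, y to its left, z up, the work surface at z = 0. Lengths are in mm, angles in rad, forces in N, time in s.
With the tool pointing down it reaches from about 350 to 850 mm from the base axis. Payload 8.1 kg.
Tool frame: the origin (TCP) lies midway between the tips of the shut fingers; the grasp point (between the pads) lies 19 mm behind it; x points along the fingers, y is the direction in which the jaws open and shut, and the axes are right-handed (so a half turn about x gives the same grasp; the last joint's range is limited). The gripper opens to 93 mm and grips with 3 to 60 N. Pads are 15 mm wide; open, the fingers measure 128 mm over their backs; the gripper's body (75 mm by 188 mm) begins 65 mm behind the grasp point.
Start: joints at [1.022, 0.13, 1.488, -0, 1.523, -0.085], TCP at [268.39, 536.63, 218.635] pointing down, gripper open.
Joint ranges: [-2.96, 2.96], [-0.89, 2.26], [0.02, 2.5], [-1.34, 4.48], [0, 2.73], [-2.66, 2.66]. Speed limits (rad/s): [2.39, 2.39, 2.79, 3.14, 3.14, 3.14].

## Interface

Orientations are given as a unit quaternion [x, y, z, w].
In Python, from station import ctrl gives the robot as it stands.
- The arm moves only by the tool move_arm, never from a script. Its argument "motion" is a list of rows, each a list of 3 entries, a list of its own where there are three numbers: the closure, from 0 (fully open) to 1 (shut), then the shift along the tool's x, y, z each as a share of 500 mm, from -1 to 1, then the turn about the tool's x as a share of pi/2 rad, from -1 to 1. In form: [[jaw, [tx, ty, tz], turn], ...]. A call has 1 to 10 rows; each row is the pose to reach, as a shift and turn from the pose commanded when the call began, along the tool's axes at that moment; what a row does not reach only later rows make up. A row lasts 1/10 s, in which the tool goes at most 50 mm and 8.59 degrees, less where a joint would pass 70% of its speed; a pose out of reach is approached as far as the arm can. A call with a number of a shift or a turn outside -1 to 1 is refused whole. A call with a gripper value outside its range is refused whole. The fingers move at their own pace and stop on an object; "grip_force" is the grip in N (left out, the last holds). Time passes only in rows, so rows that repeat a pose let the fingers close. It gives the time, the measured TCP pose, the force and the opening at its end, in the units of the state.
- ctrl.sense(): the state, without advancing time (a new reading comes with each control period).
- ctrl.capture(name): name is "scene" or "side" or "wrist"; returns the picture (480x640x3 uint8, red, green, blue); there is no depth.
- ctrl.calibration(name): a dict with "fx", "fy", "cx", "cy" (pixels), "k1" (the pictures are not rectified: a ray, as slopes to the right and down, at radius r is drawn at 1 + k1 r^2 times it, then the intrinsics apply), "rvec" (rotation vector, rad) and "tvec" (3), from world to camera coordinates, as OpenCV has them. Camera axes: x right, y down, z forward; pixel columns grow to the right and rows downward; lengths in mm; the calibration is good to about 2 mm. A picture is of the moment at which its call begins: read the wrist's pose just before it. calibration takes no time and is no camera call; for the wrist camera it gives the pose at the moment of the call.
- ctrl.sign_off(): hands the job in, once; it reports no verdict.
Trained networks look in the newest picture that a camera, given by its name, has taken for a name from the list of things; names that differ only in an ending like _2 or _b are one class to them, and where a whole thing is asked for, a point or a joint stands for the part that bears it (a point fixed in the world has none). Each returns a list of dicts, best first, with "conf" (0 to 1); they miss things now and then, are a little off and sometimes report something else, mostly with a low value. They report only what shows in the picture. A call takes as long as a camera call. They do not tell look-alikes from the thing itself.
- ctrl.trace(label, camera): "mask" (480x640 bool, what is visible of it) and "location" ([column, row] in pixels, amid what is visible of it).
The state is a dict: "time_s": time; "qpos": joint angles; "joint_velocities": joint speeds; "effort": joint torques, N m; "tcp_pos": TCP position; "orientation": TCP orientation; "ft_force": force on the tool from outside, world axes, zero at the start; "wrist_torque": the same for the moment, N m; "finger_gap": finger opening in mm.
Only numpy, scipy, OpenCV 4.12 (cv2) and the standard library are available. Lean on these libraries where they do the work, as an engineer would, in place of code of your own. Each camera call takes 0.05 s, during which the arm holds its last target.

## Working session

There is one attempt and no reset: what is moved stays moved. The work goes in short steps, Python scripts to look and compute and a tool call to move; the robot and the scene stay as the last step left them, time stands still between calls to the robot, and variables do not carry over. Pictures are saved under pics/ and viewed, and the job is handed in when it is done.

Besides the shell and the picture viewer there is one more tool, called as name([rows], argument=value, ...), one row to a line, values as JSON. move_arm: Moves the arm, as the interface text tells. Its arguments: {"type":"object","properties":{"motion":{"type":"array","items":{"type":"array"}},"grip_force":{"type":"number"}},"required":["motion"]}

```bash
ls; mkdir -p pics; python3 - <<'E'
from station import ctrl
import cv2
s=ctrl.sense()
print(s)
for n in ("scene","side","wrist"):
    print(n,ctrl.calibration(n))
    im=ctrl.capture(n); cv2.imwrite(f"pics/{n}0.png",im[:,:,::-1])
E
```

```text
pics
{'time_s': 0.0, 'qpos': array([ 1.02157410e+00,  1.31120734e-01,  1.48926551e+00,  1.51609226e-05,
        1.52300339e+00, -8.54015364e-02]), 'joint_velocities': array([ 0.00185542,  0.001847  ,  0.00076634, -0.00024045,  0.0016631 ,
        0.00029824]), 'effort': array([-4.54258989e-04, -5.59854376e+01, -4.91743934e+01,  7.66578689e-02,
        3.59949586e-02, -1.16093452e-04]), 'tcp_pos': array([268.10182946, 536.14014068, 217.61916332]), 'orientation': array([ 0.16191765,  0.68837988, -0.16312153,  0.68797324]), 'ft_force': array([-0.22629237, -0.07662297,  0.37383648]), 'wrist_torque': array([ 0.0151263 , -0.0209204 , -0.01434892]), 'finger_gap': 92.83096757972613}
scene {'fx': 474.45460259629067, 'fy': 474.45460259629067, 'cx': 326.26171922707886, 'cy': 243.41004777817636, 'k1': -0.043761624596956705, 'rvec': array([ 0.77717478, -2.74202699,  0.84536576]), 'tvec': array([ 693.15844083,  -36.77008697, 1346.79104684])}
side {'fx': 569.7628755042523, 'fy': 569.7628755042523, 'cx': 317.2545397244928, 'cy': 237.16808767286548, 'k1': -0.12115871633143489, 'rvec': array([ 2.46138777,  0.43658663, -0.16566404]), 'tvec': array([-667.97321182,  251.896988  , 1126.16963508])}
wrist {'fx': 408.82157482294883, 'fy': 408.82157482294883, 'cx': 323.5663484948621, 'cy': 244.89729892626067, 'k1': -0.07302214672863584, 'rvec': array([-2.46728321, -1.52474803, -0.20769557]), 'tvec': array([-599.7773225 ,  -30.55462865,  391.08094825])}
```

View pics/scene0.png

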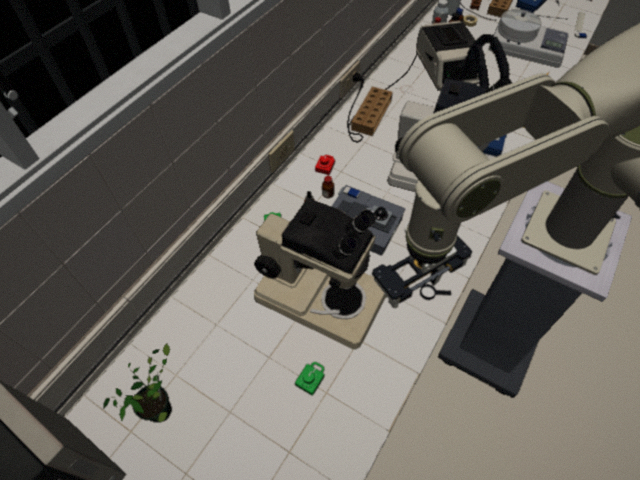

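View pics/side0.png

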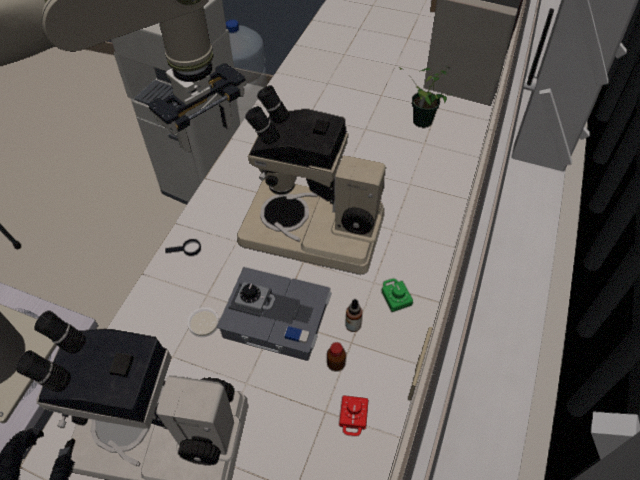

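View pics/wrist0.png

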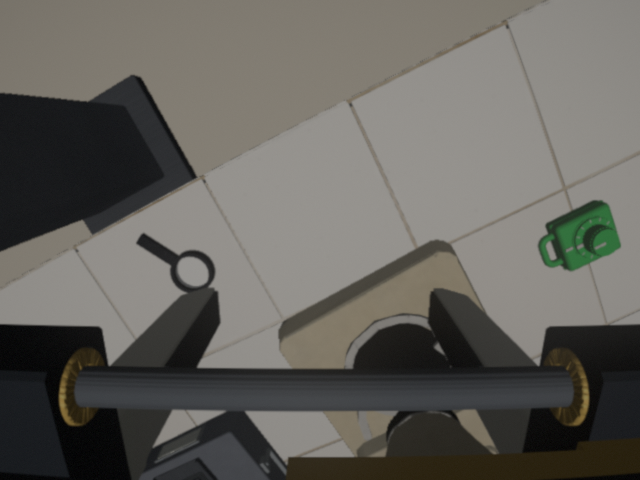

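```bash
cat > h.py <<'E'
import numpy as np, cv2
from station import ctrl
from scipy.spatial.transform import Rotation as R
def cam(n):
    c=ctrl.calibration(n); Rm=cv2.Rodrigues(np.array(c['rvec']))[0]; return c,Rm,np.array(c['tvec'])
def proj(P,C):
    c,Rm,t=C; p=np.atleast_2d(P)@Rm.T+t; x=p[:,:2]/p[:,2:]; r2=(x**2).sum(1,keepdims=True)
    x=x*(1+c['k1']*r2); return x*[c['fx'],c['fy']]+[c['cx'],c['cy']]
def ray(uv,C):
    c,Rm,t=C; d=(np.array(uv,float)-[c['cx'],c['cy']])/[c['fx'],c['fy']]; x=d.copy()
    for _ in range(30): x=d/(1+c['k1']*(x@x))
    v=Rm.T@np.array([x[0],x[1],1]); return -Rm.T@t, v
def atz(uv,z,C):
    o,v=ray(uv,C); return o+v*(z-o[2])/v[2]
E
python3 - <<'E'
from h import *
C=cam('side')
im=cv2.imread('pics/side0.png')
cv2.imwrite('pics/side0c.png',cv2.resize(im[255:375,180:340],None,fx=5,fy=5,interpolation=cv2.INTER_CUBIC))
cv2.imwrite('pics/side0c.png',cv2.resize(im[255:375,180:340],(800,600),interpolation=cv2.INTER_CUBIC))
for l in ['lockbox','lock_mid','dial','staple','eraser','dish','bottle','dropper','shackle','short_tip']:
    for d in ctrl.trace(l,'side')[:4]: print(l,round(d['conf'],2),d['location'],d['mask'].sum())
E
```

```text
lockbox 0.93 [277.6, 314.4] 5926
lock_mid 0.92 [394.3, 295.2] 739
lock_mid 0.77 [252.1, 295.1] 796
lock_mid 0.74 [353.9, 412.5] 1019
dial 0.66 [354.7, 413.3] 365
dial 0.58 [397.1, 293.3] 237
dial 0.56 [248.9, 290.6] 272
staple 0.89 [277.9, 315.2] 6225
eraser 0.76 [297.2, 331.6] 320
dish 0.77 [203.4, 323.2] 766
bottle 0.57 [332.5, 356.4] 455
dropper 0.62 [350.1, 315.7] 424
dropper 0.58 [200.8, 323.4] 763
dropper 0.53 [253.7, 296.3] 830
shackle 0.45 [349.7, 431.6] 101
short_tip 0.59 [386.3, 282.3] 51
short_tip 0.5 [351.7, 433.5] 80
```

View pics/side0c.png

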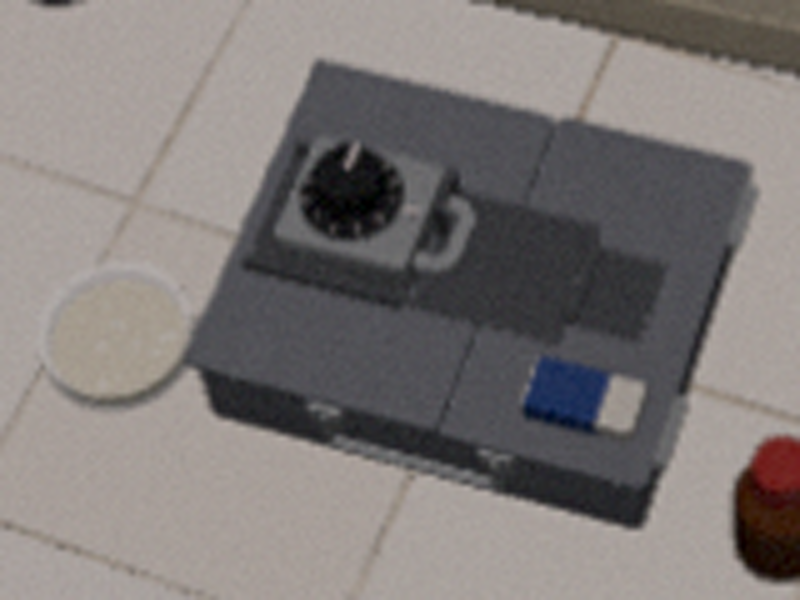

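```bash
python3 - <<'E'
from h import *
C=cam('side')
f=lambda u,v,z: atz((u/5+180-.4,v/5+255-.4),z,C).round(1)
P=[f(*p,55) for p in((320,62),(752,160),(640,488),(195,362))]
for p in P: print(p)
for i in range(4): d=P[(i+1)%4]-P[i]; print(np.linalg.norm(d).round(1), np.degrees(np.arctan2(d[1],d[0])).round(2))
print('mean',np.mean(P,0))
print('knob',f(352,180,100), 'flange',f(352,192,84),'dish',f(118,335,8),'nose/pointer',f(355,150,100),f(330,190,100))
print('index',f(412,211,81),'body corners top',f(312,138,81),f(455,170,81),f(410,272,81),f(278,235,81))
E
```

```text
[415.7 357.8  55. ]
[602.2 374.   55. ]
[611.7 221.5  55. ]
[429.  211.6  55. ]
187.2 4.96
152.8 -86.44
183.0 -176.9
146.8 95.2
mean [514.65  291.225  55.   ]
knob [468.6 285.5 100. ] flange [465.2 288.9  84. ] dish [375.3 232.    8. ] nose/pointer [464.  298.5 100. ] [462.5 278.4 100. ]
index [490.  290.6  81. ] body corners top [438.5 308.1  81. ] [498.5 313.9  81. ] [500.3 265.1  81. ] [444.9 262.4  81. ]
```

```bash
python3 - <<'E'
from h import *
s=ctrl.sense(); print(R.from_quat(s['orientation']).as_matrix().round(4))
c,Rm,t=cam('wrist'); o=-Rm.T@t; M=R.from_quat(s['orientation']).as_matrix()
print('cam in tool',(M.T@(o-s['tcp_pos'])).round(1),'cam axes in tool (rows x,y,z)',(Rm@M).round(3))
E
```

```text
[[ 0.      0.4474  0.8944]
 [ 0.      0.8944 -0.4474]
 [-1.      0.      0.    ]]
cam in tool [-165.9    0.8  -76.2] cam axes in tool (rows x,y,z) [[ 0.     1.     0.   ]
 [-0.271 -0.     0.963]
 [ 0.963 -0.     0.271]]
```

move_arm([
  [0,[-0.1,0,0],0],
  [0,[-0.2,0,0],0],
  [0,[-0.3,0,0],0],
  [0,[-0.4,0,0],0],
  [0,[-0.4,-0.0536,0.1152],-0.07],
  [0,[-0.4,-0.107,0.23],-0.14],
  [0,[-0.4,-0.16,0.345],-0.21],
  [0,[-0.4,-0.214,0.46],-0.28],
  [0,[-0.4,-0.268,0.576],-0.347],
  [0,[-0.4,-0.268,0.576],-0.347],
])

```text
time_s: 1.65
tcp_pos: [455.9, 300.0, 418.9]
orientation: [-0.03, 0.706, 0.03, 0.707]
ft_force: [1.2, 0.8, -0.5]
finger_gap: 93.3
```

move_arm([
  [0,[0,0,0],0],
  [0,[0.1,0,0],0],
  [0,[0.2,0,0],0],
  [0,[0.3,0,0],0],
  [0,[0.4,0,0],0],
  [0,[0.4,0,0],0],
  [0,[0.4,0,0],0],
])

```text
time_s: 2.35
tcp_pos: [454.5, 301.9, 219.2]
orientation: [-0.029, 0.707, 0.029, 0.706]
ft_force: [0.4, 1.2, 0.8]
finger_gap: 93.2
```

```bash
python3 - <<'E'
from h import *
s=ctrl.sense(); print(s['tcp_pos'],s['qpos']); C=cam('wrist')
im=ctrl.capture('wrist')[:,:,::-1]; cv2.imwrite('pics/w1.png',im); np.savez('w1.npz',*[C[0]['rvec'],C[0]['tvec']])
for l in ['lockbox','lock_mid','dial','staple','shackle']:
    for d in ctrl.trace(l,'wrist')[:4]: print(l,round(d['conf'],2),d['location'],d['mask'].sum())
E
```

```text
[454.47846205 301.93098299 219.19507912] [ 4.92374434e-01 -1.52113662e-02  1.63841738e+00  6.52593507e-05
  1.51991769e+00 -1.15993733e+00]
lockbox 0.8 [314.8, 275.9] 27613
lock_mid 0.98 [178.8, 438.7] 2225
lock_mid 0.75 [414.0, 447.3] 1013
lock_mid 0.65 [303.3, 293.4] 357
lock_mid 0.64 [306.6, 243.0] 5000
dial 0.65 [169.5, 454.5] 967
dial 0.6 [305.4, 245.6] 2024
dial 0.25 [249.2, 352.2] 955
staple 0.73 [312.8, 280.5] 27281
shackle 0.72 [297.3, 289.1] 310
shackle 0.69 [437.0, 442.1] 237
shackle 0.45 [311.0, 278.3] 27053
```

View pics/w1.png

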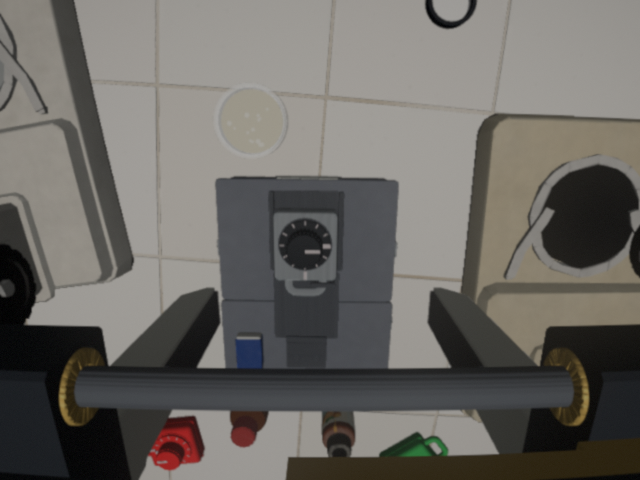

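```bash
python3 - <<'E'
from h import *
im=cv2.imread('pics/w1.png')
cv2.imwrite('pics/w1c.png',cv2.resize(im[170:320,210:410],(800,600),interpolation=cv2.INTER_CUBIC))
E
```

```text
(no output)
```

View pics/w1c.png

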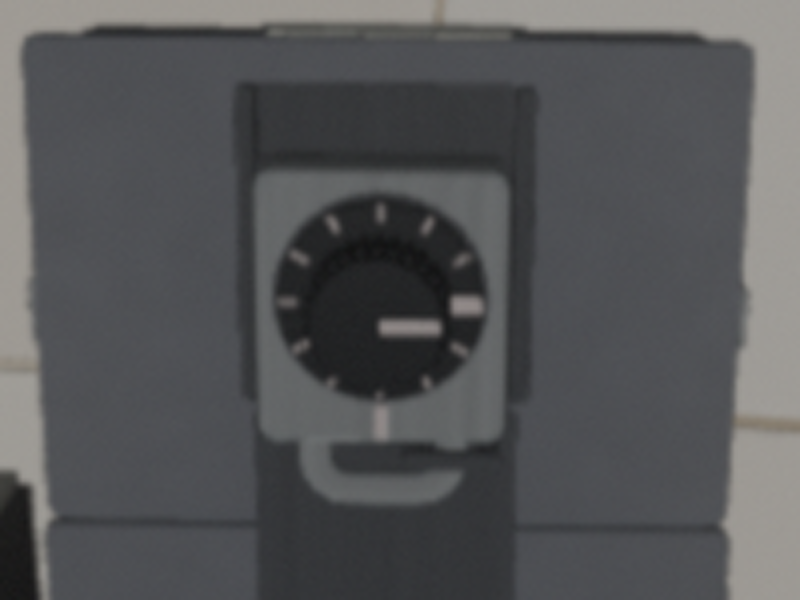

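```bash
python3 - <<'E'
from h import *
z=np.load('w1.npz');c=ctrl.calibration('wrist'); 
C=(c,cv2.Rodrigues(z['arr_0'])[0],z['arr_1'])
f=lambda u,v,z: atz((u/4+210-.4,v/4+170-.4),z,C).round(1)
print('knob',f(376.5,327,100),'flange',f(380.5,297,84),'body',f(381,305,81))
a,b,c_,d=[f(*p,81) for p in((256,170),(509,170),(507,440),(259,440))]
print('corners',a,b,c_,d,np.mean([a,b,c_,d],0))
P=[f(*p,55) for p in((22,33),(752,42),(725,525),(50,518))];print(*P)
d=P[1]-P[0];print(np.linalg.norm(d),np.degrees(np.arctan2(d[1],d[0])))
d=f(530,390,62)-f(535,90,62);print('cheek',np.linalg.norm(d),np.degrees(np.arctan2(d[1],d[0])))
d=f(381,435,81)-f(380,200,84);print('idx dir',np.degrees(np.arctan2(d[1],d[0])))
d=f(725,525,55)-f(50,520,55);print('seam',np.linalg.norm(d),np.degrees(np.arctan2(d[1],d[0])))
E
```

```text
knob [464.7 289.4 100. ] flange [463.5 289.3  84. ] body [465.9 289.5  81. ]
corners [441.3 264.   81. ] [437.5 311.7  81. ] [491.6 316.2  81. ] [495.6 267.2  81. ] [466.5   289.775  81.   ]
[422.3 212.5  55. ] [412.3 359.5  55. ] [517.1 367.2  55. ] [527.6 219.8  55. ]
147.33974345029924 93.89167629408077
cheek 62.79148031381324 4.475687545711356
idx dir 4.051683837828485
seam 147.80987788371925 94.26789330029081
```

move_arm([
  [0,[0,-0.0265,0.0175],0],
  [0,[0.1,-0.0265,0.0175],0],
  [0,[0.19,-0.0265,0.0175],0],
  [0,[0.2,-0.0265,0.0175],0],
  [0,[0.2,-0.0265,0.0175],0],
])

```text
time_s: 3.15
tcp_pos: [464.4, 288.3, 118.1]
orientation: [-0.029, 0.707, 0.028, 0.706]
ft_force: [-0.1, -0.6, -0.2]
finger_gap: 93.1
```

```bash
python3 - <<'E'
from h import *
s=ctrl.sense(); print(s['tcp_pos'],s['qpos'],R.from_quat(s['orientation']).as_matrix().round(4)); C=cam('wrist')
im=ctrl.capture('wrist')[:,:,::-1]; cv2.imwrite('pics/w2.png',im)
print(proj([[464.3,289.4,100],[464.3,289.4,84]],C), proj(s['tcp_pos'],C))
E
```

```text
[464.38815827 288.33692885 118.13505411] [ 4.61941625e-01  6.03239796e-02  1.74962927e+00 -1.52052502e-04
  1.33451673e+00 -1.18965695e+00] [[-0.0025 -0.0808  0.9967]
 [-0.0014  0.9967  0.0807]
 [-1.     -0.0012 -0.0026]]
[[323.51518286 292.57007418]
 [323.55497887 280.9179047 ]] [[321.04621152 308.16309799]]
```

View pics/w2.png

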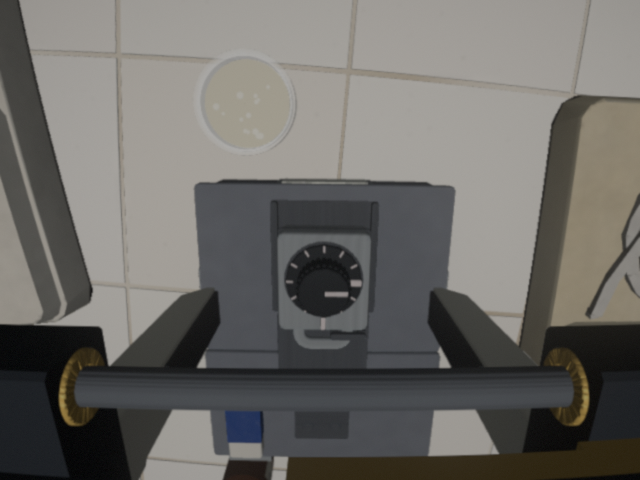

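move_arm([
  [0,[0.04,0.0025,0],0],
  [0,[0.062,0.0025,0],0],
  [0,[0.062,0.0025,0],0],
  [1,[0.062,0.0025,0],0],
  [1,[0.062,0.0025,0],0],
  [1,[0.062,0.0025,0],0],
  [1,[0.062,0.0025,0],0],
  [1,[0.062,0.0025,0],0],
], grip_force=20)

```text
time_s: 4.0
tcp_pos: [464.9, 290.6, 87.9]
orientation: [-0.029, 0.706, 0.029, 0.707]
ft_force: [0.3, 0.8, -1.2]
finger_gap: 58.0
```

```bash
python3 - <<'E'
from h import *
s=ctrl.sense(); print(s['tcp_pos'],s['finger_gap'],s['ft_force'])
im=ctrl.capture('wrist')[:,:,::-1]; cv2.imwrite('pics/w3.png',im[160:460])
E
```

```text
[464.91593686 290.57125011  87.94203657] 57.99643456216993 [ 0.33870205  0.82899751 -1.20432911]
```

View pics/w3.png

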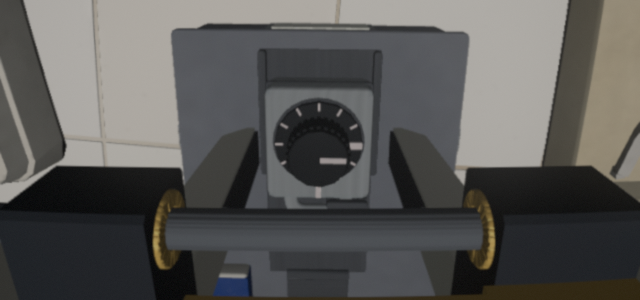

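Knob (column 318 here) is centred between the fingers, still closing. Continue closing.

move_arm([
  [1,[0,0,0],0],
  [1,[0,0,0],0],
  [1,[0,0,0],0],
  [1,[0,0,0],0],
  [1,[0,0,0],0],
  [1,[0,0,0],0],
])

```text
time_s: 4.65
tcp_pos: [465.0, 289.6, 87.7]
orientation: [-0.029, 0.707, 0.028, 0.707]
ft_force: [0.5, -5.0, 2.2]
finger_gap: 25.4
```

move_arm([
  [1,[0,0,0],0.09],
  [1,[0,0,0],0.18],
  [1,[0,0,0],0.27],
  [1,[0,0,0],0.36],
  [1,[0,0,0],0.45],
  [1,[0,0,0],0.54],
  [1,[0,0,0],0.63],
  [1,[0,0,0],0.72],
  [1,[0,0,0],0.81],
  [1,[0,0,0],0.9],
])

```text
time_s: 5.65
tcp_pos: [465.3, 290.0, 87.7]
orientation: [0.439, 0.554, -0.439, 0.555]
ft_force: [1.8, -2.7, 0.3]
finger_gap: 25.7
```

move_arm([
  [1,[0,0,0],0.08],
  [1,[0,0,0],0.1],
  [1,[0,0,0],0.1],
  [1,[0,0,0],0.1],
])

```text
time_s: 6.05
tcp_pos: [465.3, 290.1, 87.8]
orientation: [0.479, 0.52, -0.479, 0.521]
ft_force: [4.1, -4.1, 0.4]
finger_gap: 25.4
```

```bash
python3 - <<'E'
from h import *
s=ctrl.sense(); print(s['tcp_pos'],s['finger_gap'],s['ft_force'],s['wrist_torque'],R.from_quat(s['orientation']).as_matrix().round(4))
im=ctrl.capture('wrist')[:,:,::-1]; cv2.imwrite('pics/w4.png',im)
im=ctrl.capture('side')[:,:,::-1]; cv2.imwrite('pics/s4.png',cv2.resize(im[255:375,180:340],(800,600),interpolation=cv2.INTER_CUBIC))
E
```

```text
[465.26944311 290.14833834  87.78999735] 25.416893895969427 [ 4.09535555 -4.06766825  0.41450207] [-0.7533251  -0.51336668 -0.01414328] [[ 9.000e-04  9.966e-01  8.230e-02]
 [-5.000e-04  8.230e-02 -9.966e-01]
 [-1.000e+00  9.000e-04  5.000e-04]]
```

View pics/w4.png

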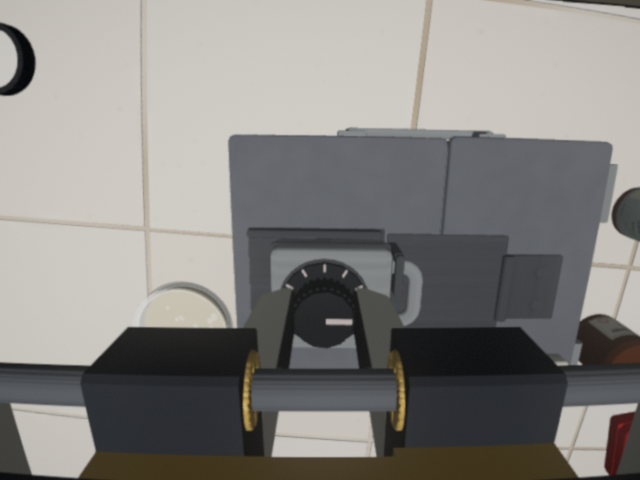

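View pics/s4.png

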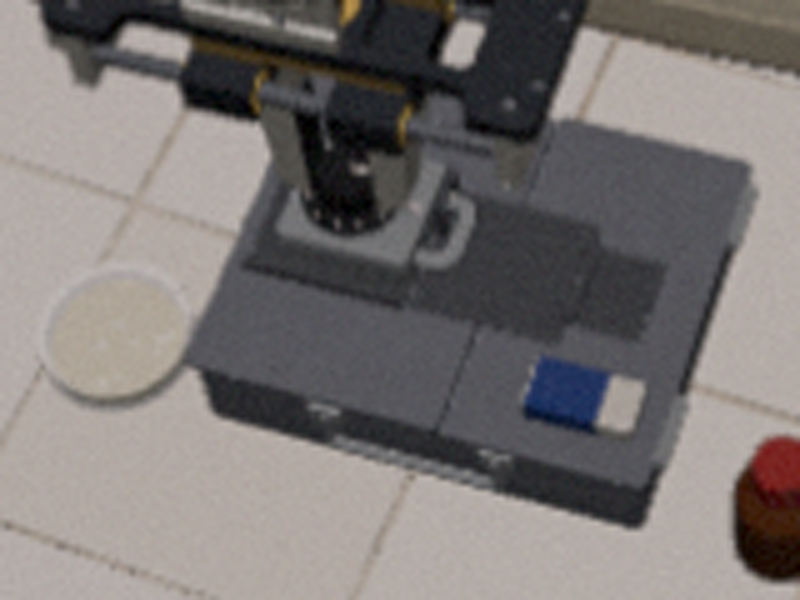

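move_arm([
  [0,[0,0,0],0],
  [0,[0,0,0],0],
  [0,[0,0,0],0],
  [0,[0,0,0],0],
  [0,[0,0,0],0],
  [0,[-0.06,0,0],0],
  [0,[-0.06,0,0],-0.09],
  [0,[-0.06,0,0],-0.18],
  [0,[-0.06,0,0],-0.27],
  [0,[-0.06,0,0],-0.36],
])

```text
time_s: 7.15
tcp_pos: [464.7, 290.6, 117.7]
orientation: [0.313, 0.634, -0.313, 0.634]
ft_force: [-0.2, -0.0, -0.2]
finger_gap: 92.5
```

move_arm([
  [0,[0,0,0],-0.09],
  [0,[0,0,0],-0.18],
  [0,[0,0,0],-0.27],
  [0,[0,0,0],-0.36],
  [0,[0,0,0],-0.45],
  [0,[0,0,0],-0.54],
  [0,[0,0,0],-0.636],
  [0,[0,0,0],-0.636],
  [0,[0,0,0],-0.636],
])

```text
time_s: 8.05
tcp_pos: [464.7, 290.6, 117.6]
orientation: [-0.025, 0.707, 0.025, 0.707]
ft_force: [-0.1, 0.6, 0.5]
finger_gap: 92.7
```

```bash
python3 - <<'E'
from h import *
s=ctrl.sense(); print(s['tcp_pos'],s['finger_gap'],R.from_quat(s['orientation']).as_matrix().round(4))
C=cam('wrist')
im=ctrl.capture('wrist')[:,:,::-1]; cv2.imwrite('pics/w5.png',cv2.resize(im[200:380,200:440],(800,600),interpolation=cv2.INTER_CUBIC))
print(proj([[464.3,289.4,100],[464.3,289.4,84]],C))
E
```

```text
[464.68808202 290.56799417 117.59935644] 92.66903409830554 [[-1.000e-04 -7.040e-02  9.975e-01]
 [ 1.000e-04  9.975e-01  7.040e-02]
 [-1.000e+00  1.000e-04 -1.000e-04]]
[[318.86994895 292.04554661]
 [319.20607178 280.32372815]]
```

View pics/w5.png

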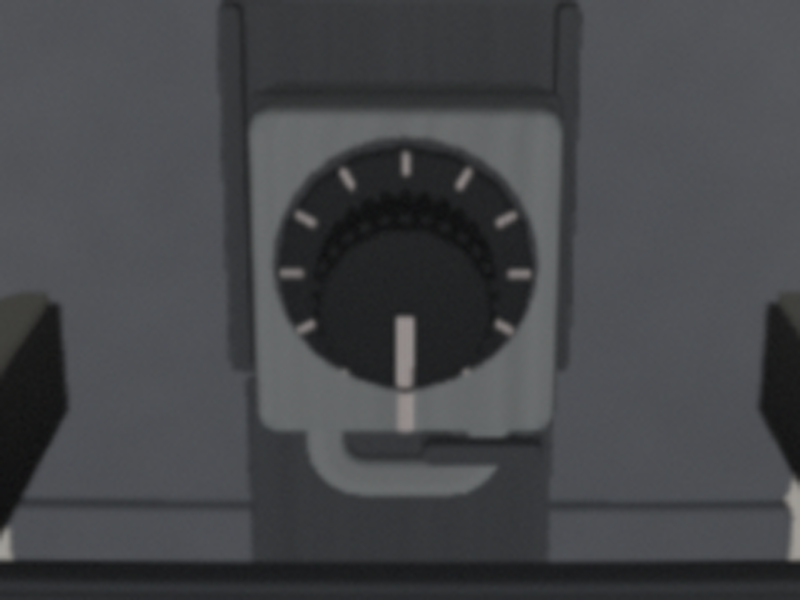

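move_arm([
  [0,[0.06,0,0.006],0],
  [0,[0.1,0,0.006],0],
  [0,[0.106,0,0.006],0],
  [0,[0.106,0,0.006],0],
  [1,[0.106,0,0.006],0],
  [1,[0.106,0,0.006],0],
  [1,[0.106,0,0.006],0],
  [1,[0.106,0,0.006],0],
  [1,[0.106,0,0.006],0],
  [1,[0.106,0,0.006],0],
], grip_force=35)

```text
time_s: 9.1
tcp_pos: [467.9, 289.7, 64.7]
orientation: [-0.027, 0.707, 0.026, 0.707]
ft_force: [0.6, -15.4, 8.4]
finger_gap: 49.8
```

move_arm([
  [1,[0,0,0],0],
  [1,[0,0,0],0],
  [1,[0,0,0],0],
  [1,[0,0,0],0],
])

```text
time_s: 9.5
tcp_pos: [468.0, 289.6, 64.8]
orientation: [-0.027, 0.707, 0.026, 0.707]
ft_force: [0.3, -4.9, 3.0]
finger_gap: 50.1
```

```bash
python3 - <<'E'
from h import *
s=ctrl.sense(); print(s['tcp_pos'],s['finger_gap'],s['ft_force'],s['wrist_torque'])
im=ctrl.capture('wrist')[:,:,::-1]; cv2.imwrite('pics/w6.png',im)
E
```

```text
[467.95483514 289.63452393  64.76526983] 50.08725500566971 [ 0.29146258 -4.90926659  2.96749464] [-1.07189342e+00 -8.78856851e-04 -3.23132051e-02]
```

View pics/w6.png

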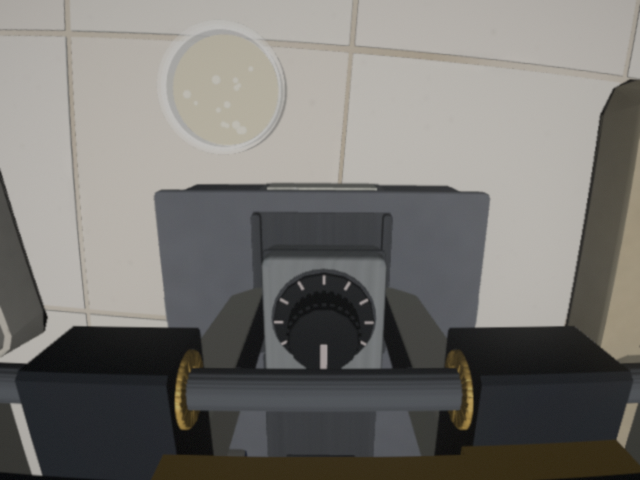

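move_arm([
  [1,[0,-0.001,-0.005],0],
  [1,[0,-0.001,-0.01],0],
  [1,[0,-0.001,-0.018],0],
  [1,[0,-0.001,-0.026],0],
  [1,[0,-0.001,-0.034],0],
  [1,[0,-0.001,-0.042],0],
  [1,[0,-0.001,-0.05],0],
  [1,[0,-0.001,-0.05],0],
])

```text
time_s: 10.35
tcp_pos: [443.3, 287.9, 64.8]
orientation: [-0.027, 0.706, 0.026, 0.707]
ft_force: [4.6, -4.3, -0.7]
finger_gap: 49.4
```

```bash
python3 - <<'E'
from h import *
s=ctrl.sense(); print(s['tcp_pos'],s['finger_gap'],s['ft_force'],s['wrist_torque'])
im=ctrl.capture('wrist')[:,:,::-1]; cv2.imwrite('pics/w7.png',im)
im=ctrl.capture('side')[:,:,::-1]; cv2.imwrite('pics/s7.png',cv2.resize(im[255:375,180:340],(800,600),interpolation=cv2.INTER_CUBIC))
E
```

```text
[443.28450764 287.9417772   64.80833254] 49.44204789782974 [ 4.57483843 -4.33112936 -0.72462253] [-0.66951519 -0.72020664 -0.04075199]
```

View pics/s7.png

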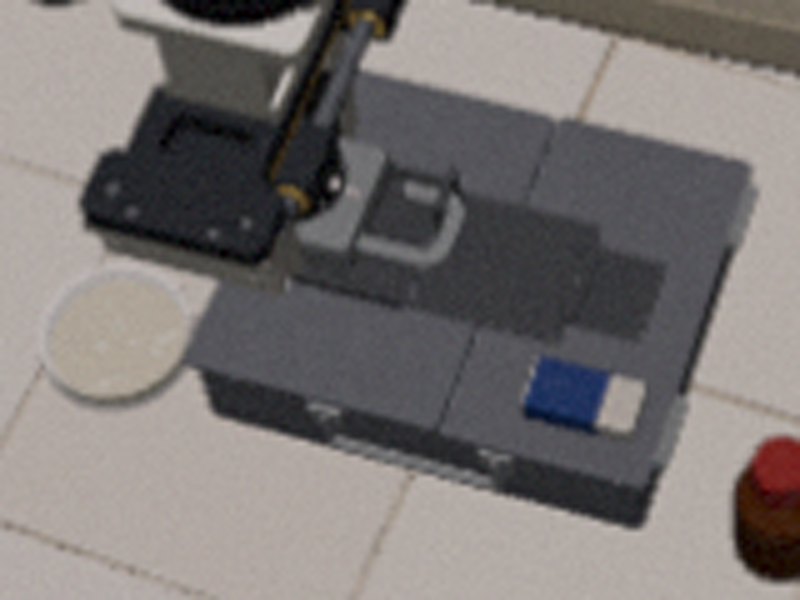

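move_arm([
  [1,[0,0,-0.002],0],
  [1,[0,0,-0.004],0],
  [1,[0,0,-0.006],0],
  [1,[0,0,-0.006],0],
])

```text
time_s: 10.85
tcp_pos: [440.7, 287.8, 64.8]
orientation: [-0.027, 0.706, 0.026, 0.707]
ft_force: [5.4, -2.8, -2.6]
finger_gap: 49.7
```

move_arm([
  [1,[0,0,-0.002],0],
  [1,[0,0,-0.002],0],
])

```text
time_s: 11.05
tcp_pos: [439.8, 287.7, 64.8]
orientation: [-0.027, 0.706, 0.026, 0.707]
ft_force: [6.2, -3.1, -1.9]
finger_gap: 49.8
```

Total 28.2 mm; not yet a clear stop. Continue in small steps.

move_arm([
  [1,[0,0,-0.002],0],
  [1,[0,0,-0.002],0],
])

```text
time_s: 11.25
tcp_pos: [438.9, 287.6, 64.8]
orientation: [-0.027, 0.706, 0.026, 0.707]
ft_force: [5.9, -3.3, -4.1]
finger_gap: 49.6
```

move_arm([
  [1,[0,0,-0.002],0],
  [1,[0,0,-0.002],0],
])

```text
time_s: 11.45
tcp_pos: [438.7, 287.6, 64.9]
orientation: [-0.026, 0.705, 0.026, 0.708]
ft_force: [10.3, -2.5, -5.8]
finger_gap: 49.6
```

move_arm([
  [1,[0,0,-0.002],0],
  [1,[0,0,-0.002],0],
])

```text
time_s: 11.65
tcp_pos: [438.6, 287.6, 65.1]
orientation: [-0.026, 0.705, 0.026, 0.709]
ft_force: [13.6, -1.8, -8.3]
finger_gap: 49.5
```

```bash
python3 - <<'E'
from h import *
s=ctrl.sense(); print(s['tcp_pos'],s['finger_gap'],s['ft_force'],s['wrist_torque'])
im=ctrl.capture('wrist')[:,:,::-1]; cv2.imwrite('pics/w8.png',im)
im=ctrl.capture('side')[:,:,::-1]; cv2.imwrite('pics/s8.png',cv2.resize(im[255:375,180:340],(800,600),interpolation=cv2.INTER_CUBIC))
E
```

```text
[438.58346164 287.62810456  65.11496854] 49.48758519118382 [13.63717085 -1.75094178 -8.28374046] [-0.43045752 -2.44770627 -0.05001327]
```

View pics/s8.png

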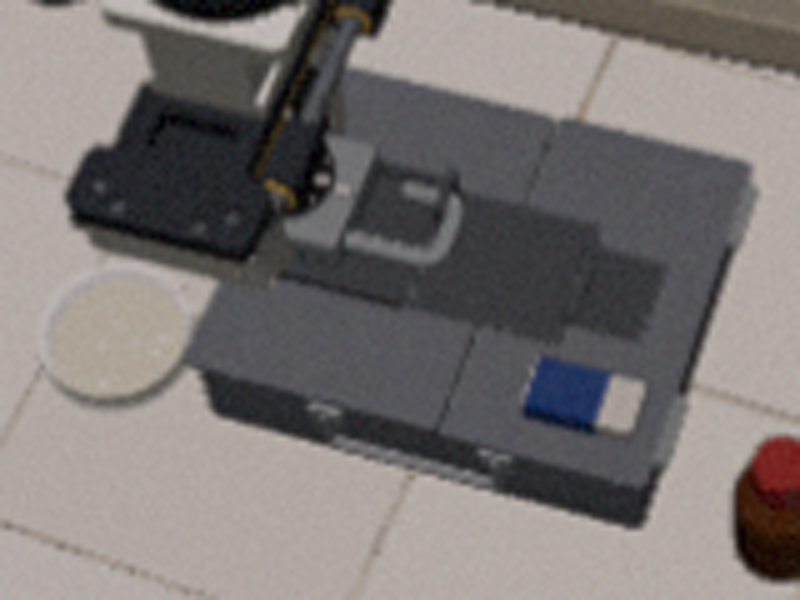

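View pics/w8.png

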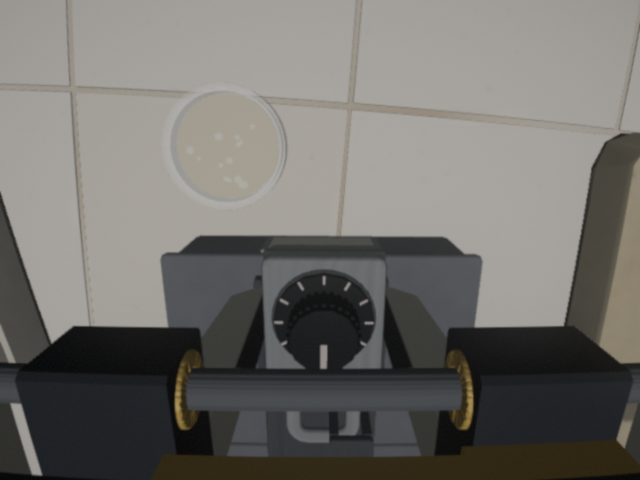

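move_arm([
  [1,[0,0,0.01],0],
  [1,[0,0,0.02],0],
  [1,[0,0,0.03],0],
  [1,[0,0,0.04],0],
  [1,[0,0,0.048],0],
  [1,[0,0,0.054],0],
  [1,[0,0,0.054],0],
])

```text
time_s: 12.45
tcp_pos: [460.6, 289.1, 64.7]
orientation: [-0.027, 0.708, 0.026, 0.705]
ft_force: [-10.4, -7.5, 12.4]
finger_gap: 49.8
```

```bash
python3 - <<'E'
from h import *
s=ctrl.sense(); print(s['tcp_pos'],s['finger_gap'],s['ft_force'],s['wrist_torque'])
im=ctrl.capture('wrist')[:,:,::-1]; cv2.imwrite('pics/w9.png',im)
im=ctrl.capture('side')[:,:,::-1]; cv2.imwrite('pics/s9.png',cv2.resize(im[255:375,180:340],(800,600),interpolation=cv2.INTER_CUBIC))
E
```

```text
[460.55974607 289.11142331  64.74529433] 49.77684423240629 [-10.4099111   -7.49963026  12.444242  ] [-1.28987836  1.88820254  0.06059839]
```

View pics/s9.png

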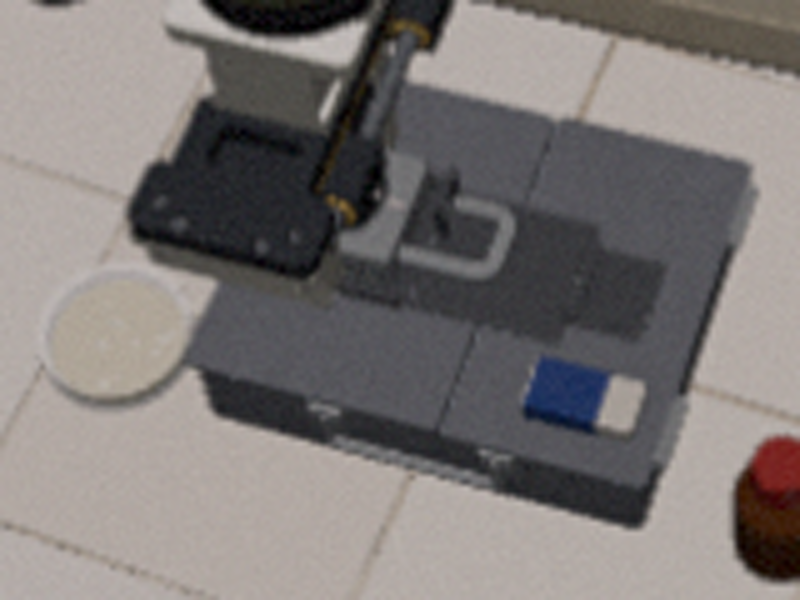

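View pics/w9.png

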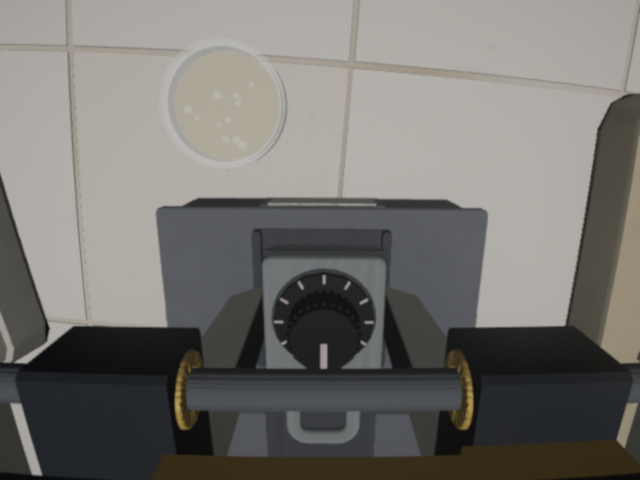

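move_arm([
  [1,[-0.003,0,0],0],
  [1,[-0.003,0,0],0],
  [1,[-0.003,0,0],0],
])

```text
time_s: 12.85
tcp_pos: [461.6, 289.2, 65.1]
orientation: [-0.027, 0.707, 0.026, 0.706]
ft_force: [-1.8, -5.5, -3.9]
finger_gap: 49.6
```

move_arm([
  [1,[0,0,0.003],0],
  [1,[0,0,0.003],0],
  [1,[0,0,0.003],0],
])

```text
time_s: 13.15
tcp_pos: [463.5, 289.3, 65.1]
orientation: [-0.027, 0.707, 0.026, 0.706]
ft_force: [-2.1, -5.2, -6.2]
finger_gap: 49.7
```

```bash
python3 - <<'E'
from h import *
s=ctrl.sense(); print(s['tcp_pos'],s['finger_gap'],s['ft_force'],s['wrist_torque'])
im=ctrl.capture('side')[:,:,::-1]; cv2.imwrite('pics/s10.png',cv2.resize(im[275:335,235:315],(800,600),interpolation=cv2.INTER_CUBIC))
E
```

```text
[463.45458106 289.31431543  65.11403595] 49.65298344013215 [-2.12766599 -5.15389384 -6.15012338] [-0.91172726  0.31390795 -0.01061679]
```

View pics/s10.png

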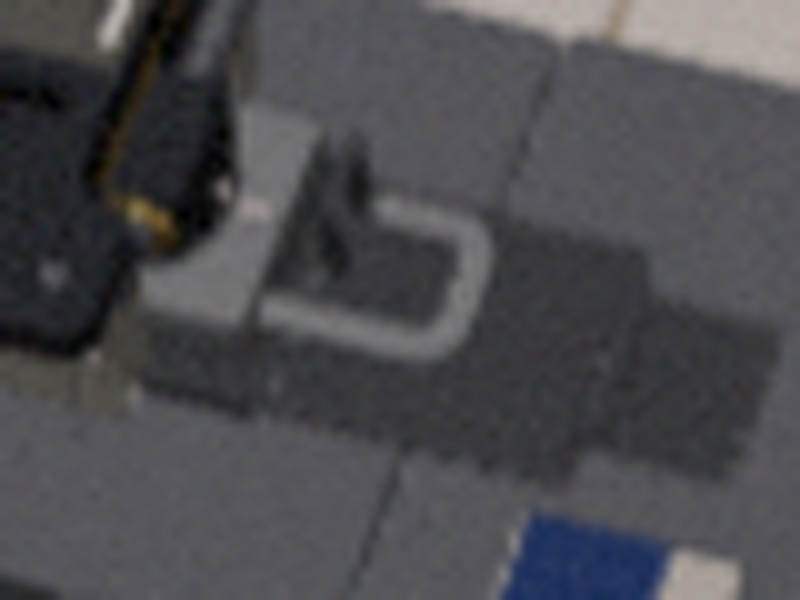

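move_arm([
  [1,[-0.008,0,0],0],
  [1,[-0.016,0,0],0],
  [1,[-0.024,0,0],0],
  [1,[-0.024,0,0],0],
])

```text
time_s: 13.6
tcp_pos: [465.4, 290.9, 79.7]
orientation: [-0.026, 0.706, 0.027, 0.708]
ft_force: [0.9, -0.0, -3.8]
finger_gap: 49.6
```

move_arm([
  [1,[-0.02,0,0],0],
  [1,[-0.04,0,0],0],
  [1,[-0.08,0,0],0],
  [1,[-0.12,0,0],0],
  [1,[-0.16,0,0],0],
  [1,[-0.185,0,0],0],
  [1,[-0.185,0,0],0],
  [1,[-0.185,0,0],0],
])

```text
time_s: 14.4
tcp_pos: [464.3, 290.0, 170.5]
orientation: [-0.026, 0.707, 0.027, 0.707]
ft_force: [-0.6, -0.6, -4.1]
finger_gap: 49.7
```

```bash
python3 - <<'E'
from h import *
s=ctrl.sense(); print(s['time_s'],s['tcp_pos'],s['finger_gap'],s['ft_force'],s['wrist_torque'],s['orientation'])
im=ctrl.capture('wrist')[:,:,::-1]; cv2.imwrite('pics/w11.png',im)
im=ctrl.capture('side')[:,:,::-1]; cv2.imwrite('pics/s11.png',cv2.resize(im[225:375,160:360],(800,600),interpolation=cv2.INTER_CUBIC))
E
```

```text
14.4 [464.26290648 289.99388747 170.50058676] 49.680408463343596 [-0.64901065 -0.56850949 -4.09128786] [-0.00726877  0.04928373 -0.02180198] [-0.02648846  0.70654308  0.02656203  0.7066751 ]
```

View pics/s11.png

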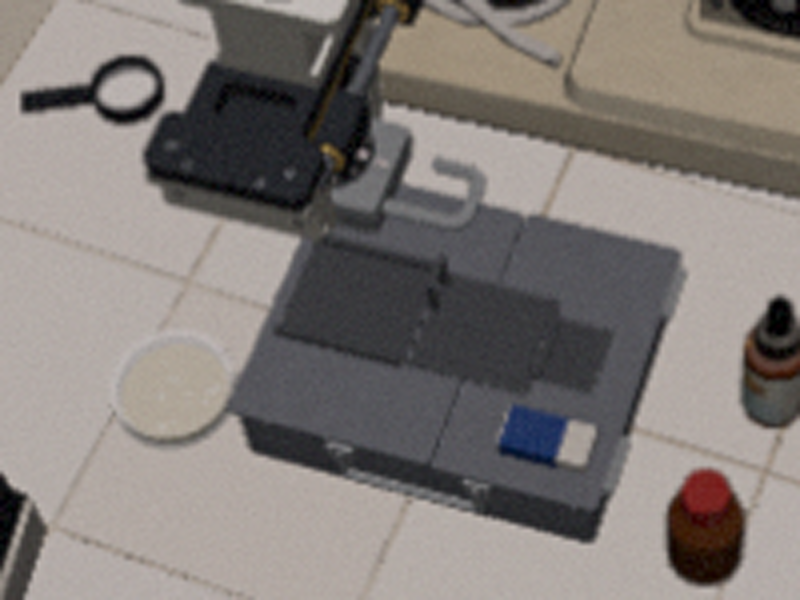

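View pics/w11.png

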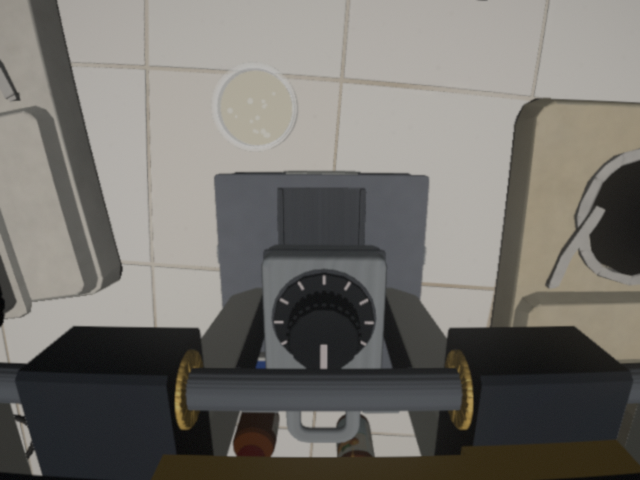

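move_arm([
  [1,[0,0,0],0],
  [1,[0,0,0],0],
  [1,[0,0,0],0],
  [1,[0,0,0],0],
  [1,[0,0,0],0],
])

```text
time_s: 15.0
tcp_pos: [464.3, 290.0, 170.6]
orientation: [-0.027, 0.707, 0.027, 0.707]
ft_force: [0.3, 0.5, -4.3]
finger_gap: 49.4
```

```bash
python3 - <<'E'
from h import *
s=ctrl.sense(); print(s['time_s'],s['tcp_pos'],s['finger_gap'],s['ft_force'])
print(ctrl.sign_off())
E
```

```text
15.0 [464.29741325 289.99462689 170.59079388] 49.38167072524786 [ 0.32519035  0.47889049 -4.26763764]
the job is handed in; nothing more can be done
None
```

The padlock is open, off the staple and held dial up about 10 cm above the box. I handed it in at 15.0 s. I turned the knob 90° clockwise to the index mark and pulled the body back about 29 mm to the hard stop. Then I moved it forward until the free leg cleared the staple, and lifted.

- **Last checks:** the TCP is at 170.6 mm and holding steady, which puts the lock's underside about 107 mm above the deck. The finger opening is 49.4 mm and the wrist force about 4 N, which fits the lock's weight. The pictures taken just before show the pointer on the index and the shackle as far out as it was at the stop. The bottle, dropper bottle, dish and eraser look where they were; I checked those by eye only.
- **What didn't go as expected:** moving forward, the lock pressed on the saddle (about 12 N up, 10 N back), which eased after raising the commanded height by 1.5 mm. It also sprang about 2 mm further forward as it left the saddle, touching nothing. The highest force I read at the end of a move was about 18 N.

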